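# Show the label of the blue lacquer test plate

## Task

Slide the roll of yellow masking tape straight up off its post and lay it flat on the black rubber mat, then let go of it. Then draw the blue lacquer test plate up out of the rack: the small notch in one top corner marks its frosted end, so grip the plate by its lacquered part only and never let the fingers touch the frosted end. Finish while still holding the plate in the gripper, steady, with the frosted label over the light panel, about a hand's breadth above it, and the label face turned up (leaning back about halfway to flat, or flatter); leave the red plate in its slot and everything else where it is.

Things in the scene. Friction and masses are not known exactly. Their poses are not given: they have to be found in the camera images.
- stand: fixed wooden rack, base 170 x 100 x 8 mm, origin at the centre of its underside on the bench, z up, x along the slots; looks the same after a half turn. Two slots along x at y = +25 and -25 mm, 6.5 mm wide, floor 8 mm and rail tops 22 mm above the bench, rails 120 mm long; a steel post stands at the centre
- post_top (a point): top centre of the steel post, 114 mm above the bench; the post is 14 mm thick and carries a flange (30 mm wide, its top 66 mm above the bench) on which the tape roll rests
- roll_center (a point): centre (half-way up) of the roll of yellow masking tape: outside diameter 60 mm, bore 22 mm, 30 mm high, about 90 g, z along its axis. At the start it sits on the post's flange, its underside 66 mm above the bench, overhanging both plates, which cannot be drawn up until it is off. It comes off straight up, with 4 mm of play all round
- mat_top (a point): centre of the top face of the fixed black rubber mat, 140 mm (x) by 130 mm (y), 3 mm thick, lying on the bench, z up
- panel_top (a point): centre of the top face of the fixed flat white light panel with an aluminium rim, 160 mm (x) by 120 mm (y), its top 10 mm above the bench, z up
- plate_blue_center (a point): centre of the blue lacquer test plate, 110 mm long (x), 5 mm thick (y), 50 mm high (z), about 35 g, standing on a long edge in one of the two slots, top edge 58 mm above the bench. z is up as it stands, +x points to its frosted end, +y is the way its label faces. The lacquered part runs from x = -55 to +20 mm, the frosted end from +20 to +55 mm
- plate_blue_label (a point): middle of the blue plate's label face, 37.5 mm from the plate's centre along +x; y points straight out of the label. A 12 mm square notch is cut from the top corner of the frosted end. The pale label is on one face only, the other is blue all over: seen with the notch at the upper left the label faces you, with the notch at the upper right it faces away
- plate_red_center (a point): centre of a red lacquer test plate of the same shape and size, standing in the other slot 50 mm away from the blue one; to be left in its slot
- spray_can_mid (a point): middle of a loose spray can with a green label, 64 mm wide, 180 mm tall, standing at the far side of the bench; leave alone
- bolt_jar_mid (a point): middle of a loose amber jar with a steel cap, 68 mm wide, 85 mm tall, standing at the far side; leave alone
- screwdriver_grip (a point): handle of a loose screwdriver lying at the far side; leave alone
- piston_mid (a point): middle of a loose aluminium piston, 70 mm wide, 60 mm tall, standing at the right; leave alone
- bearing_mid (a point): middle of a loose steel bearing ring, 52 mm wide, 16 mm tall, lying near the robot at the left; leave alone
- wrench_grip (a point): handle of a loose wrench lying flat at the left; leave alone
There are look-alikes about, which are no part of the job. Of the things shaped like the part that bears mat_top, the black one is meant. Of the things shaped like the part that bears roll_center, the yellow one is meant.

How it is judged:
On the way, in this order (a step that is already met when the one before it is completed fails the run):
1. the tape roll is off the post, lying flat on the mat, and let go (x of roll_center in the frame of mat_top between -0.07 and 0.07 m and y of roll_center in the frame of mat_top between -0.065 and 0.065 m and z of roll_center in the frame of mat_top below 0.02 m and (angle between roll_center's own z axis and vertical below 0.12 rad or angle between roll_center's own z axis and vertical above 3.02 rad) and contact force between the fingers and roll below 0.1 N and linear speed of roll below 0.03 m/s), for 0.2 s.
2. the blue plate is drawn clear of the rack, held in the fingers (height (world z) of plate_blue_center above 0.09 m and contact force between the fingers and plate_blue above 0.5 N), for 0.2 s.
At the end, for the whole second after the job is handed in: Roll flat (7 deg), still, untouched, centred over the mat. Blue plate held still by the fingers alone, label face within 57 deg of straight up, label middle within 60 mm of the panel centre from above and 60-200 mm over the bench. Red plate moved under 15 mm, others under 30 mm (all of step 1 and distance of each of spray_can_mid, bolt_jar_mid, piston_mid, bearing_mid, screwdriver_grip, wrench_grip from where it was at the start of the episode below 0.03 m and distance of plate_red_center from where it was at the start of the episode below 0.015 m and contact force between the fingers and plate_blue above 0.5 N and angle between plate_blue_label's own y axis and vertical below 1 rad and horizontal distance between plate_blue_label and panel_top below 0.06 m and height (world z) of plate_blue_label between 0.06 and 0.2 m and contact force between plate_blue and panel below 0.05 N and linear speed of plate_blue below 0.03 m/s and angular speed of plate_blue below 0.2 rad/s); the arm keeps its last pose, push and grip.
It fails at once if the fingers touch the frosted end of the blue plate (contact force between the fingers and plate_blue_c1 above 0.3 N or contact force between the fingers and plate_blue_c2 above 0.3 N).
It fails at once if the roll is let go in mid-air instead of being laid down (contact force between the fingers and roll below 0.02 N and height (world z) of roll_center above 0.05 m and horizontal distance between roll_center and stand above 0.06 m).
It fails at once if the red plate is pulled out of its slot or a bystander is pushed away (distance of plate_red_center from where it was at the start of the episode above 0.03 m or distance of any of spray_can_mid, bolt_jar_mid, piston_mid, bearing_mid, screwdriver_grip, wrench_grip from where it was at the start of the episode above 0.05 m).
It also fails if it takes over 54 s, if anything falls off the work surface, if the arm or the gripper's body presses on something with over 40 N, if the wrist force passes 120 N, or if a joint passes its speed limit or range.

## Robot

A 7-joint arm with a two-finger parallel gripper is mounted at the origin on the work surface. World frame = base frame: x ahead of the robot, y to its left, z up, the work surface at z = 0. Lengths are in m, angles in rad, forces in N, time in s.
With the tool pointing down it reaches from about 0.425 to 1.025 m from the base axis. Payload 3.6 kg.
Tool frame: the origin (TCP) lies on the centre line of the jaws, within the pads' length; the fingertips stand 8 mm ahead of it and the grasp point (between the pads) lies 11 mm behind it; y points along the fingers, x is the direction in which the jaws open and shut, and the axes are right-handed (so a half turn about y gives the same grasp; the last joint's range is limited). The gripper opens to 85 mm and grips with 20 to 120 N. Pads are 22 mm wide; open, the fingers measure 114 mm over their backs; the gripper's body (76 mm by 85 mm) begins 54 mm behind the grasp point. The pads swing forward as they close: fully open they stand 13 mm farther back than shut.
Start: joints at [1.25, 0.591, 0.048, 1.609, -0.033, 0.943, -0.034], TCP at [0.164, -0.706, 0.239] pointing down, gripper open.
Joint ranges: [-2.69, 2.69], [-0.47, 2.24], [-1.27, 1.36], [0.19, 2.51], [-1.53, 4.68], [0.08, 2.07], [-3.09, 3.09]. Speed limits (rad/s): [2.57, 2.57, 3.14, 3.14, 3.14, 3.14, 3.14].

## Interface

Orientations are given as a rotation vector (axis times angle).
In Python, from station import * gives the robot as it stands.
- The arm moves only by the shell command python3 -m handwheel 'ROWS' [OPENING] [FORCE]. ROWS is JSON, a list of rows, each an object of numbers: "tx", "ty", "tz": the shift along the tool's x, y, z in mm; "turn": the turn about the tool's y in degrees. In form: [{"tx": .., "ty": .., "tz": .., "turn": ..}, ...]. A call has 1 to 5 rows; each row is the pose to reach, as a shift and turn from the pose measured when the call began, along the tool's axes at that moment; what a row does not reach only later rows make up. A row lasts 1/12 s, in which the tool goes at most 41.7 mm and 7.16 degrees, less where a joint would pass 70% of its speed; a pose out of reach is approached as far as the arm can. A call with a gripper value outside its range is refused whole. OPENING is the finger opening in mm, from 0 to 85.4, set as the call begins (- or left out, the last holds). The fingers move at their own pace and stop on an object; FORCE is the grip in N (left out, the last holds). Time passes only in rows, so rows that repeat a pose let the fingers close. It gives the time, the measured TCP pose, the force and the opening at its end, in the units of the state.
- sense(): the state, without advancing time (a new reading comes with each control period).
- snapshot(name): name is "side" or "top"; returns a dict with "image" (400x640x3 uint8, blue, green, red), "fx", "fy", "cx", "cy" (pixels), "R" (3x3) and "t" (3): a world point X has camera coordinates R X + t. Camera axes: x right, y down, z forward; pixel columns grow to the right and rows downward; lengths in m; the calibration is good to about 2 mm. A picture is of the moment at which its call begins. There is no depth.
- finish_job(): hands the job in, once; it reports no verdict.
The state is a dict: "t": time; "joint_positions": joint angles; "dq": joint speeds; "joint_torque": joint torques, N m; "tool_pos": TCP position; "eef_rot": TCP orientation; "contact_force": force on the tool from outside, world axes, zero at the start; "ft_torque": the same for the moment, N m; "finger_gap": finger opening in m.
Only numpy, scipy, OpenCV 4.12 (cv2) and the standard library are available. Lean on these libraries where they do the work, as an engineer would, in place of code of your own. Each camera call takes 0.05 s, during which the arm holds its last target.

## Working session

There is one attempt and no reset: what is moved stays moved. The work goes in short steps, Python scripts to look and compute and a shell command to move; the robot and the scene stay as the last step left them, time stands still between calls to the robot, and variables do not carry over. Pictures are saved under pics/ and viewed, and the job is handed in when it is done.

```bash
mkdir -p pics; ls; python3 - <<'E'
from station import *
import cv2, numpy as np
s=sense()
print({k:np.round(v,3).tolist() for k,v in s.items()})
for n in("side","top"):
    d=snapshot(n); cv2.imwrite(f"pics/{n}0.png",d["image"])
    print(n,d["fx"],d["fy"],d["cx"],d["cy"],np.round(d["R"],4).tolist(),np.round(d["t"],4).tolist())
E
```

```text
pics
{'t': 0.0, 'joint_positions': [1.25, 0.592, 0.048, 1.61, -0.033, 0.943, -0.034], 'dq': [-0.001, -0.001, -0.0, 0.001, -0.0, -0.003, -0.001], 'joint_torque': [-0.001, -54.869, 1.546, -19.812, 0.009, 0.009, -0.0], 'tool_pos': [0.164, -0.705, 0.238], 'eef_rot': [-1.307, 1.041, -1.038], 'contact_force': [0.13, 0.466, 0.151], 'ft_torque': [-0.021, -0.04, 0.026], 'finger_gap': 0.085}
side 440.25851594232296 440.25851594232296 322.60658881726516 197.32843713324706 [[-0.9184, -0.3955, 0.0136], [-0.2291, 0.5033, -0.8332], [0.3227, -0.7683, -0.5528]] [0.4583, 0.2241, 1.0583]
top 420.0754373002223 420.0754373002223 315.15203425127646 203.72649771583994 [[0.0123, -0.9998, 0.0136], [-0.9819, -0.0146, -0.1888], [0.189, -0.011, -0.9819]] [-0.0323, 0.5173, 1.1463]
```

View pics/side0.png

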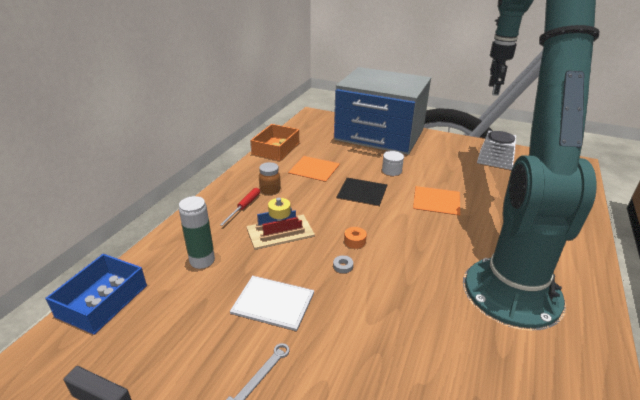

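View pics/top0.png

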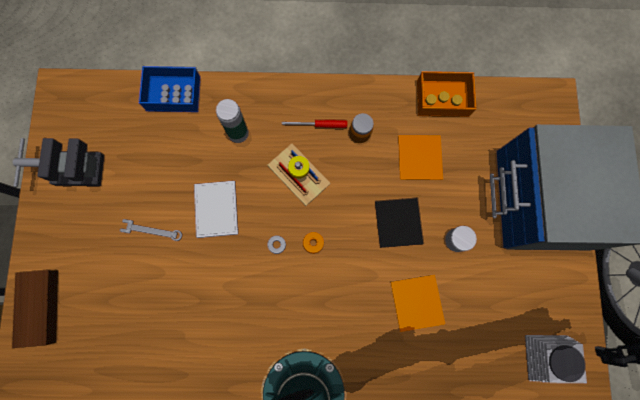

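The scene: the rack is near top px (298,173), the roll at (298,166), the black mat at (399,222), the panel at (216,209). Blue plate is the far one. I'll enlarge next.

```bash
python3 - <<'E'
import cv2
t=cv2.imread("pics/top0.png"); s=cv2.imread("pics/side0.png")
cv2.imwrite("pics/t1.png",cv2.resize(t[135:215,250:350],None,fx=7.5,fy=7.5,interpolation=cv2.INTER_CUBIC))
cv2.imwrite("pics/s1.png",cv2.resize(s[190:250,240:320],None,fx=10,fy=10,interpolation=cv2.INTER_CUBIC))
E
```

```text
(no output)
```

View pics/t1.png

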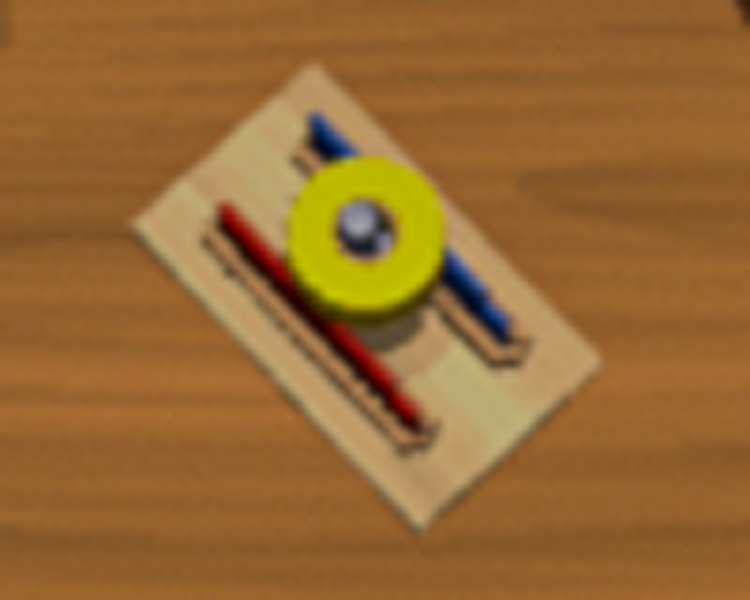

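View pics/s1.png

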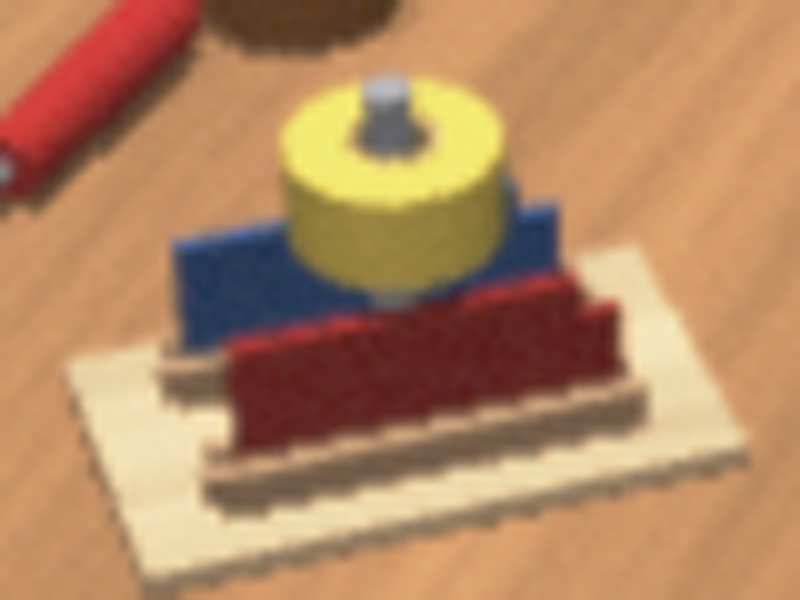

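```bash
cat > h.py <<'E'
import numpy as np, cv2
from station import *
K={"side":(440.25851594232296,322.60658881726516,197.32843713324706),"top":(420.0754373002223,315.15203425127646,203.72649771583994)}
R={"side":[[-0.9184,-0.3955,0.0136],[-0.2291,0.5033,-0.8332],[0.3227,-0.7683,-0.5528]],"top":[[0.0123,-0.9998,0.0136],[-0.9819,-0.0146,-0.1888],[0.189,-0.011,-0.9819]]}
T={"side":[0.4583,0.2241,1.0583],"top":[-0.0323,0.5173,1.1463]}
for k in R: R[k]=np.array(R[k]);T[k]=np.array(T[k])
def ray(n,u,v,z):
    f,cx,cy=K[n]; d=R[n].T@np.array([(u-cx)/f,(v-cy)/f,1]); c=-R[n].T@T[n]
    return c+d*(z-c[2])/d[2]
def proj(n,X):
    f,cx,cy=K[n]; p=R[n]@np.asarray(X)+T[n]; return np.array([f*p[0]/p[2]+cx,f*p[1]/p[2]+cy])
E
python3 - <<'E'
from h import *
np.set_printoptions(precision=4,suppress=True)
for n in R: print(n,-R[n].T@T[n])
c=[ray("top",250+a/7.5,135+b/7.5,.008) for a,b in [(315,65),(600,362),(420,530),(133,225)]]
print("rack",np.array(c),np.mean(c,0)); 
cs=[ray("side",240+a/10,190+b/10,.008) for a,b in [(635,245),(745,445),(148,580),(68,360)]]
print("rack side",np.array(cs),np.mean(cs,0))
print("post",ray("top",250+358/7.5,135+222/7.5,.114),ray("side",240+387/10,190+83/10,.114))
print("roll",ray("top",250+366/7.5,135+232/7.5,.096))
print("blue ends top",ray("top",250+317/7.5,135+118/7.5,.058),ray("top",250+505/7.5,135+320/7.5,.05))
print("red ends",ray("top",250+222/7.5,135+208/7.5,.058),ray("top",250+418/7.5,135+410/7.5,.05))
t=cv2.imread("pics/top0.png")
cv2.imwrite("pics/m.png",np.hstack([cv2.resize(t[190:255,365:430],(400,400),interpolation=2),cv2.resize(t[175:240,185:250],(400,400),interpolation=2)]))
E
```

```text
side [0.1307 0.8816 0.7655]
top [ 0.2917 -0.0121  1.2237]
rack [[ 0.7098  0.0466  0.008 ]
 [ 0.5883 -0.0692  0.008 ]
 [ 0.5195  0.0011  0.008 ]
 [ 0.6417  0.1177  0.008 ]] [0.6148 0.0241 0.008 ]
rack side [[ 0.5879 -0.0642  0.008 ]
 [ 0.5199  0.0085  0.008 ]
 [ 0.6403  0.1256  0.008 ]
 [ 0.7099  0.0519  0.008 ]] [0.6145 0.0304 0.008 ]
post [0.6136 0.0245 0.114 ] [0.6156 0.0288 0.114 ]
roll [0.6151 0.022  0.096 ]
blue ends top [0.6712 0.043  0.058 ] [ 0.5941 -0.0306  0.05  ]
red ends [0.6346 0.0785 0.058 ] [0.5582 0.0022 0.05  ]
```

View pics/m.png

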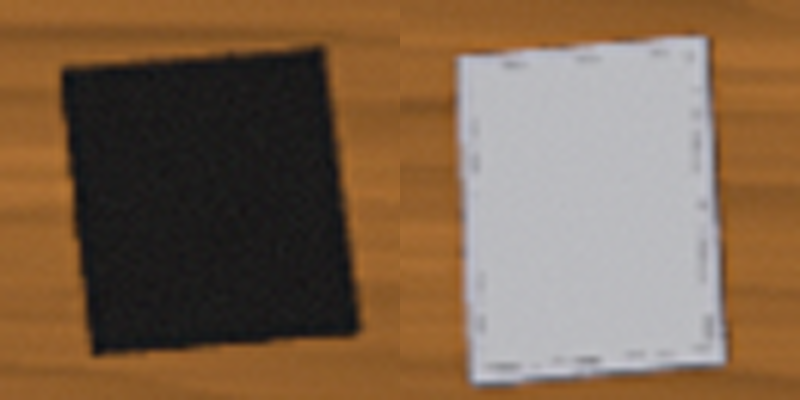

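```bash
cat >> h.py <<'E'
from scipy.spatial.transform import Rotation as Ro
def st():
    s=sense(); M=Ro.from_rotvec(s["eef_rot"]).as_matrix(); return s,np.array(s["tool_pos"]),M
def go(x,y,z,yaw=None):
    """print tool shift mm & turn for a target; yaw = angle (deg) of jaw axis (tool x) in world, mod 180"""
    s,p,M=st(); d=M.T@(np.array([x,y,z])-p)*1000
    cur=np.degrees(np.arctan2(M[1,0],M[0,0])); t=0
    if yaw is not None:
        t=-((yaw-cur+90)%180-90)   # tool y points down -> turn about it is minus yaw
    print("t %.2f pos"%s["t"],np.round(p,4),"jawyaw %.1f"%cur,"tilt %.2f"%np.degrees(np.arccos(-M[2,1])),"gap %.4f"%s["finger_gap"],"F",np.round(s["contact_force"],1),"q7 %.2f"%s["joint_positions"][6])
    print("shift tx ty tz",np.round(d,1),"turn %.1f"%t)
E
python3 - <<'E'
from h import *
np.set_printoptions(precision=4,suppress=True)
s,p,M=st(); print(M)
go(.615,.0265,.239,43.6)
def q(pts,off,u0,v0,z):
    k=65/400
    c=np.array([ray("top",u0+(a-off)*k,v0+b*k,z) for a,b in pts]); print(c,c.mean(0))
q([(63,68),(324,48),(358,332),(95,354)],0,365,190,.003)
q([(458,56),(708,37),(725,362),(473,384)],400,185,175,.010)
print("can",ray("top",228,105,.18),"wrench",ray("top",178,235,.005),"bearing",ray("top",277,245,.016),"piston",ray("top",462,238,.06))
E
```

```text
[[ 0.2259 -0.0006  0.9742]
 [-0.9742  0.002   0.2259]
 [-0.002  -1.     -0.0001]]
t 0.10 pos [ 0.1636 -0.7056  0.2382] jawyaw -76.9 tilt 0.12 gap 0.0852 F [ 0.4 -0.3 -0.2] q7 -0.03
shift tx ty tz [-611.2    0.4  605.1] turn 59.5
[[ 0.5374 -0.2041  0.003 ]
 [ 0.5492 -0.3308  0.003 ]
 [ 0.4119 -0.3423  0.003 ]
 [ 0.3998 -0.2172  0.003 ]] [ 0.4746 -0.2736  0.003 ]
[[0.5791 0.332  0.01  ]
 [0.5903 0.2126 0.01  ]
 [0.4332 0.1971 0.01  ]
 [0.4212 0.3145 0.01  ]] [0.506  0.2641 0.01  ]
can [0.7547 0.2097 0.18  ] wrench [0.428  0.3708 0.005 ] bearing [0.4019 0.0824 0.016 ] piston [ 0.4244 -0.4362  0.06  ]
```

```bash
python3 -m handwheel '[{"tx":-612,"tz":605,"turn":-30.5},{"tx":-612,"tz":605,"turn":-30.5},{"tx":-612,"tz":605,"turn":-30.5},{"tx":-612,"tz":605,"turn":-30.5},{"tx":-612,"tz":605,"turn":-30.5}]' 85 40; python3 -c "
from h import *
go(.615,.0265,.2,-46.4)"
```

```text
t 0.10 pos [ 0.1636 -0.7056  0.2382] jawyaw -76.9 tilt 0.12 gap 0.0852 F [ 0.4 -0.3 -0.2] q7 -0.03
shift tx ty tz [-611.1   39.4  605.1] turn -30.5invalid input
```

```bash
python3 -m handwheel '[{"tx":-142,"ty":0,"tz":140,"turn":-30.5},{"tx":-142,"ty":0,"tz":140,"turn":-30.5},{"tx":-142,"ty":0,"tz":140,"turn":-30.5},{"tx":-142,"ty":0,"tz":140,"turn":-30.5},{"tx":-142,"ty":0,"tz":140,"turn":-30.5}]' 85 40; python3 -c "
from h import *
go(.615,.0265,.2,-46.4)"
```

```text
t: 0.52
tool_pos: [0.2695, -0.532, 0.2381]
eef_rot: [-1.474, 0.629, -0.626]
contact_force: [1.8, -0.0, -0.4]
finger_gap: 0.085
t 0.52 pos [ 0.2695 -0.532   0.2381] jawyaw -46.1 tilt 0.25 gap 0.0850 F [ 1.8 -0.  -0.4] q7 0.16
shift tx ty tz [-162.2   40.4  636.3] turn 0.3
```

```bash
python3 -m handwheel '[{"tx":-162,"ty":0,"tz":636,"turn":0},{"tx":-162,"ty":0,"tz":636,"turn":0},{"tx":-162,"ty":0,"tz":636,"turn":0},{"tx":-162,"ty":0,"tz":636,"turn":0},{"tx":-162,"ty":0,"tz":636,"turn":0}]'; python3 -c "
from h import *
go(.615,.0265,.2,-46.4)"
```

```text
t: 0.93
tool_pos: [0.3777, -0.3564, 0.2389]
eef_rot: [-1.474, 0.63, -0.626]
contact_force: [1.1, -0.3, -0.1]
finger_gap: 0.0847
t 0.93 pos [ 0.3777 -0.3564  0.2389] jawyaw -46.1 tilt 0.27 gap 0.0847 F [ 1.1 -0.3 -0.1] q7 -0.21
shift tx ty tz [-111.1   40.5  436.4] turn 0.3
```

```bash
python3 -m handwheel '[{"tx":-111,"ty":0,"tz":436,"turn":0},{"tx":-111,"ty":0,"tz":436,"turn":0},{"tx":-111,"ty":0,"tz":436,"turn":0},{"tx":-111,"ty":0,"tz":436,"turn":0},{"tx":-111,"ty":0,"tz":436,"turn":0}]' >/dev/null;  python3 -m handwheel '[{"tx":-60,"ty":0,"tz":236,"turn":0},{"tx":-60,"ty":0,"tz":236,"turn":0},{"tx":-60,"ty":0,"tz":236,"turn":0},{"tx":-60,"ty":0,"tz":236,"turn":0},{"tx":-60,"ty":0,"tz":236,"turn":0}]'; python3 -c "
from h import *
go(.615,.0265,.2,-46.4)"
```

```text
t: 1.77
tool_pos: [0.5966, -0.002, 0.24]
eef_rot: [-1.475, 0.631, -0.626]
contact_force: [-0.0, -0.9, 1.0]
finger_gap: 0.085
t 1.77 pos [ 0.5966 -0.002   0.24  ] jawyaw -46.1 tilt 0.27 gap 0.0850 F [-0.  -0.9  1. ] q7 -1.01
shift tx ty tz [-7.6 40.1 33. ] turn 0.3
```

```bash
python3 -m handwheel '[{"tx":-7.5,"ty":40,"tz":33,"turn":0.3},{"tx":-7.5,"ty":80,"tz":33,"turn":0.3},{"tx":-7.5,"ty":100,"tz":33,"turn":0.3},{"tx":-7.5,"ty":100,"tz":33,"turn":0.3},{"tx":-7.5,"ty":100,"tz":33,"turn":0.3}]'; python3 - <<'E'
from h import *
go(.615,.0265,.08,-46.4)
for n in("side","top"):
    d=snapshot(n)["image"]; s,p,M=st(); u,v=proj(n,[.615,.0265,.09]).astype(int)
    cv2.imwrite(f"pics/{n}_a.png",cv2.resize(d[max(v-50,0):v+50,u-55:u+55],None,fx=6,fy=6,interpolation=2))
E
```

```text
t: 2.18
tool_pos: [0.6134, 0.0264, 0.1385]
eef_rot: [-1.476, 0.638, -0.626]
contact_force: [0.8, -0.7, 0.2]
finger_gap: 0.0851
t 2.18 pos [0.6134 0.0264 0.1385] jawyaw -46.4 tilt 0.43 gap 0.0851 F [ 0.8 -0.7  0.2] q7 -1.10
shift tx ty tz [ 1.5 58.5  1.3] turn 0.0
```

View pics/side_a.png

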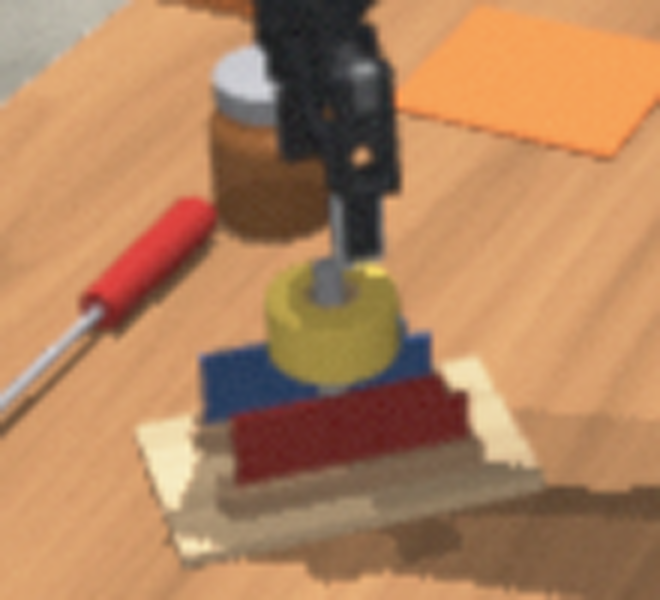

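View pics/top_a.png

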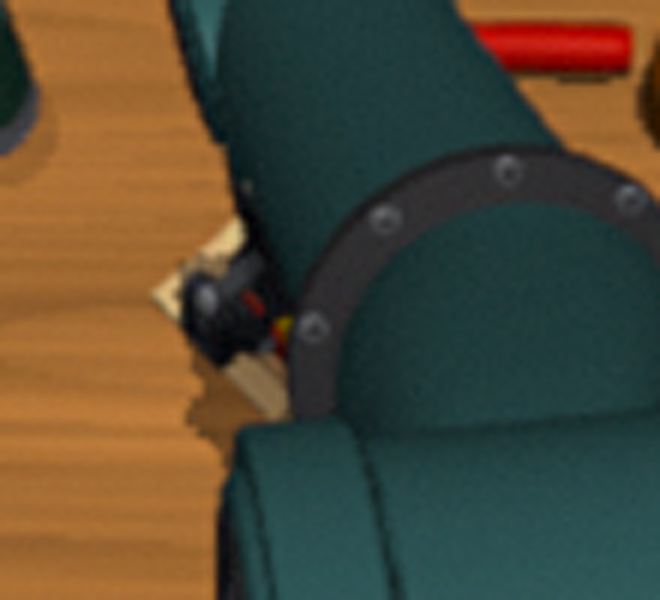

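```bash
python3 - <<'E'
from h import *
s,p,M=st()
u,v=proj("side",[.615,.0265,.09]).astype(int)
f=lambda X:np.round((proj("side",X)-[u-55,v-50])*6)
print("post",f([.615,.0265,.114]), "roll mid",f([.615,.0265,.081]))
for sg in(-1,1):
  for b in (0,-.008,.013): print(sg,b,f(p+sg*.0425*M[:,0]-b*M[:,1]))
E
```

```text
post [332. 257.] roll mid [335. 318.]
-1 0 [354. 254.]
-1 -0.008 [355. 270.]
-1 0.013 [353. 229.]
1 0 [302. 156.]
1 -0.008 [303. 172.]
1 0.013 [301. 132.]
```

```bash
python3 -m handwheel '[{"tx":1.5,"ty":30,"tz":1,"turn":0},{"tx":1.5,"ty":50,"tz":1,"turn":0},{"tx":1.5,"ty":60,"tz":1,"turn":0},{"tx":1.5,"ty":60,"tz":1,"turn":0}]'; python3 -m handwheel '[{"tx":0,"ty":0,"tz":0,"turn":0},{"tx":0,"ty":0,"tz":0,"turn":0},{"tx":0,"ty":0,"tz":0,"turn":0},{"tx":0,"ty":0,"tz":0,"turn":0},{"tx":0,"ty":0,"tz":0,"turn":0}]' 50 40; python3 -c "
from h import *
go(.615,.0265,.14,-46.4)"
```

```text
t: 2.62
tool_pos: [0.6173, 0.025, 0.0815]
eef_rot: [-1.473, 0.636, -0.632]
contact_force: [-0.4, -0.0, 0.1]
finger_gap: 0.0855
t: 3.03
tool_pos: [0.6186, 0.0248, 0.0836]
eef_rot: [-1.472, 0.634, -0.635]
contact_force: [-1.1, -1.2, 6.5]
finger_gap: 0.059
t 3.03 pos [0.6186 0.0248 0.0836] jawyaw -46.5 tilt 0.24 gap 0.0590 F [-1.1 -1.2  6.5] q7 -1.12
shift tx ty tz [ -3.7 -56.4  -1.2] turn -0.1
```

```bash
python3 -m handwheel '[{"tx":-2,"ty":-4,"tz":0,"turn":0},{"tx":-2,"ty":-10,"tz":0,"turn":0},{"tx":-2,"ty":-20,"tz":0,"turn":0},{"tx":-2,"ty":-30,"tz":0,"turn":0},{"tx":-2,"ty":-40,"tz":0,"turn":0}]'; python3 - <<'E'
from h import *
go(.615,.0265,.15,-46.4)
d=snapshot("side")["image"]; u,v=proj("side",[.615,.0265,.09]).astype(int)
cv2.imwrite(f"pics/sb.png",cv2.resize(d[max(v-50,0):v+50,u-55:u+55],None,fx=6,fy=6,interpolation=2))
E
```

```text
t: 3.45
tool_pos: [0.6173, 0.0262, 0.125]
eef_rot: [-1.471, 0.633, -0.635]
contact_force: [0.7, 0.4, -0.9]
finger_gap: 0.0588
t 3.45 pos [0.6173 0.0262 0.125 ] jawyaw -46.5 tilt 0.27 gap 0.0588 F [ 0.7  0.4 -0.9] q7 -1.11
shift tx ty tz [ -1.8 -25.   -1.3] turn -0.1
```

View pics/sb.png

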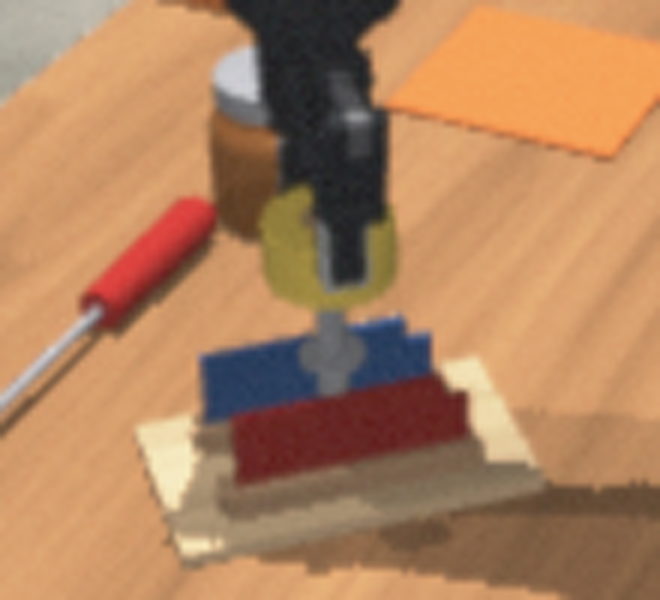

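```bash
python3 -m handwheel '[{"tx":0,"ty":-12,"tz":0,"turn":0},{"tx":0,"ty":-22,"tz":0,"turn":0},{"tx":0,"ty":-32,"tz":0,"turn":0},{"tx":0,"ty":-40,"tz":0,"turn":0},{"tx":0,"ty":-45,"tz":0,"turn":0}]'; python3 -c "
from h import *
go(.475,-.272,.165,-46.4)"
```

```text
t: 3.92
tool_pos: [0.6189, 0.0262, 0.1733]
eef_rot: [-1.469, 0.63, -0.639]
contact_force: [0.0, -0.6, -0.5]
finger_gap: 0.0592
t 3.92 pos [0.6189 0.0262 0.1733] jawyaw -46.5 tilt 0.52 gap 0.0592 F [ 0.  -0.6 -0.5] q7 -1.09
shift tx ty tz [ 117.5    5.9 -309.6] turn -0.1
```

Roll bottom is at about 0.155, clear of the post. Carrying it to the mat.

```bash
python3 -m handwheel '[{"tx":7,"ty":0,"tz":-18,"turn":0},{"tx":18,"ty":0,"tz":-48,"turn":0},{"tx":30,"ty":0,"tz":-80,"turn":0},{"tx":44,"ty":0,"tz":-115,"turn":0},{"tx":57,"ty":0,"tz":-150,"turn":0}]'; python3 -m handwheel '[{"tx":13,"ty":0,"tz":-35,"turn":0},{"tx":26,"ty":0,"tz":-70,"turn":0},{"tx":38,"ty":0,"tz":-100,"turn":0},{"tx":48,"ty":0,"tz":-126,"turn":0},{"tx":54,"ty":0,"tz":-142,"turn":0}]'; python3 -c "
from h import *
go(.475,-.272,.0206,-46.4)"
```

```text
t: 4.33
tool_pos: [0.5485, -0.1193, 0.1721]
eef_rot: [-1.469, 0.629, -0.638]
contact_force: [0.7, -0.7, -0.2]
finger_gap: 0.0592
t: 4.75
tool_pos: [0.4802, -0.2602, 0.1709]
eef_rot: [-1.47, 0.633, -0.641]
contact_force: [1.1, -0.2, -1.1]
finger_gap: 0.0588
t 4.75 pos [ 0.4802 -0.2602  0.1709] jawyaw -46.8 tilt 0.39 gap 0.0588 F [ 1.1 -0.2 -1.1] q7 -0.57
shift tx ty tz [  4.7 150.3 -12.9] turn -0.4
```

```bash
python3 -m handwheel '[{"tx":5,"ty":20,"tz":-13,"turn":0},{"tx":5,"ty":50,"tz":-13,"turn":0},{"tx":5,"ty":80,"tz":-13,"turn":0},{"tx":5,"ty":105,"tz":-13,"turn":0},{"tx":5,"ty":120,"tz":-13,"turn":0}]'; python3 -m handwheel '[{"tx":0,"ty":5,"tz":0,"turn":0},{"tx":0,"ty":12,"tz":0,"turn":0},{"tx":0,"ty":18,"tz":0,"turn":0},{"tx":0,"ty":22,"tz":0,"turn":0}]'; python3 -c "
from h import *
go(.475,-.272,.0206,-46.4)"
```

```text
t: 5.17
tool_pos: [0.4735, -0.2721, 0.0485]
eef_rot: [-1.47, 0.636, -0.639]
contact_force: [-0.2, 0.4, -0.1]
finger_gap: 0.0589
t: 5.5
tool_pos: [0.4742, -0.2721, 0.0265]
eef_rot: [-1.47, 0.636, -0.639]
contact_force: [-0.5, -0.7, -0.1]
finger_gap: 0.0585
t 5.50 pos [ 0.4742 -0.2721  0.0265] jawyaw -46.8 tilt 0.32 gap 0.0585 F [-0.5 -0.7 -0.1] q7 -0.63
shift tx ty tz [0.5 5.9 0.7] turn -0.4
```

```bash
python3 -m handwheel '[{"tx":0,"ty":2,"tz":0,"turn":0},{"tx":0,"ty":4,"tz":0,"turn":0},{"tx":0,"ty":6,"tz":0,"turn":0},{"tx":0,"ty":7,"tz":0,"turn":0}]'; python3 - <<'E'
from h import *
go(.475,-.272,.0206,-46.4)
d=snapshot("side")["image"]; u,v=proj("side",[.475,-.272,.03]).astype(int)
cv2.imwrite(f"pics/sc.png",cv2.resize(d[max(v-50,0):v+50,u-55:u+55],None,fx=6,fy=6,interpolation=2))
E
```

```text
t: 5.83
tool_pos: [0.4747, -0.2723, 0.0206]
eef_rot: [-1.47, 0.635, -0.64]
contact_force: [-3.0, 0.6, 17.6]
finger_gap: 0.0594
t 5.83 pos [ 0.4747 -0.2723  0.0206] jawyaw -46.8 tilt 0.33 gap 0.0594 F [-3.   0.6 17.6] q7 -0.63
shift tx ty tz [-0.1 -0.   0.4] turn -0.4
```

View pics/sc.png

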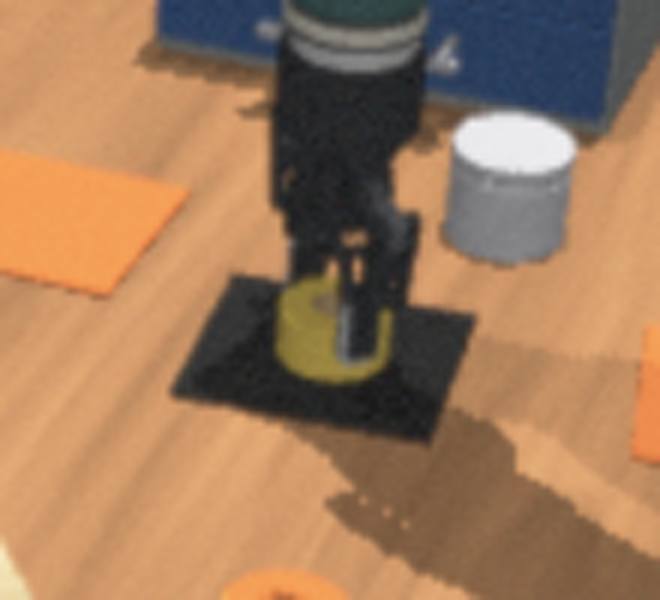

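Roll sits flat near the mat's centre (crop px 333,335), in contact at 17 N. Release and rise.

```bash
python3 -m handwheel '[{"tx":0,"ty":-1,"tz":0,"turn":0},{"tx":0,"ty":-1,"tz":0,"turn":0},{"tx":0,"ty":-1,"tz":0,"turn":0},{"tx":0,"ty":-1,"tz":0,"turn":0},{"tx":0,"ty":-1,"tz":0,"turn":0}]' 85 40;python3 -m handwheel '[{"tx":0,"ty":-10,"tz":0,"turn":0},{"tx":0,"ty":-40,"tz":0,"turn":0},{"tx":0,"ty":-80,"tz":0,"turn":0},{"tx":0,"ty":-120,"tz":0,"turn":0},{"tx":0,"ty":-140,"tz":0,"turn":0}]'; python3 -c "
from h import *
go(.632,.0084,.16,-46.4)"
```

```text
t: 6.3
tool_pos: [0.4747, -0.2724, 0.0216]
eef_rot: [-1.47, 0.635, -0.64]
contact_force: [0.5, -0.2, 0.9]
finger_gap: 0.085
t: 6.72
tool_pos: [0.4757, -0.2735, 0.1663]
eef_rot: [-1.471, 0.63, -0.645]
contact_force: [0.5, -1.2, -0.3]
finger_gap: 0.0849
t 6.72 pos [ 0.4757 -0.2735  0.1663] jawyaw -46.8 tilt 0.59 gap 0.0849 F [ 0.5 -1.2 -0.3] q7 -0.56
shift tx ty tz [-98.4   8.  306.9] turn -0.4
```

```bash
python3 - <<'E'
from h import *
for n in("side","top"):
    d=snapshot(n)["image"]; cv2.imwrite(f"pics/{n}_d.png",d)
    u,v=proj(n,[.615,.0265,.05]).astype(int); print(n,u,v)
    cv2.imwrite(f"pics/{n}_dc.png",cv2.resize(d[v-32:v+32,u-40:u+40],None,fx=10,fy=10,interpolation=cv2.INTER_CUBIC)[:600])
E
```

```text
side 280 217
top 297 170
```

View pics/side_dc.png

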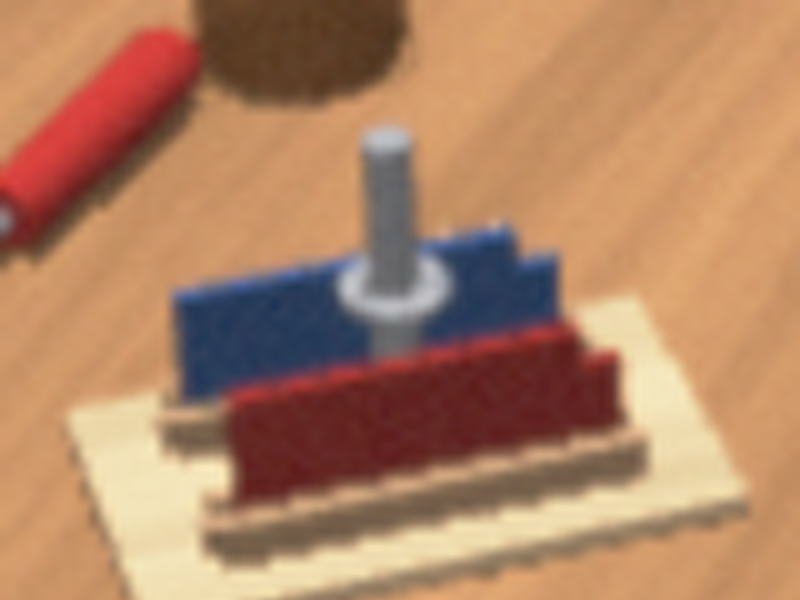

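View pics/top_dc.png

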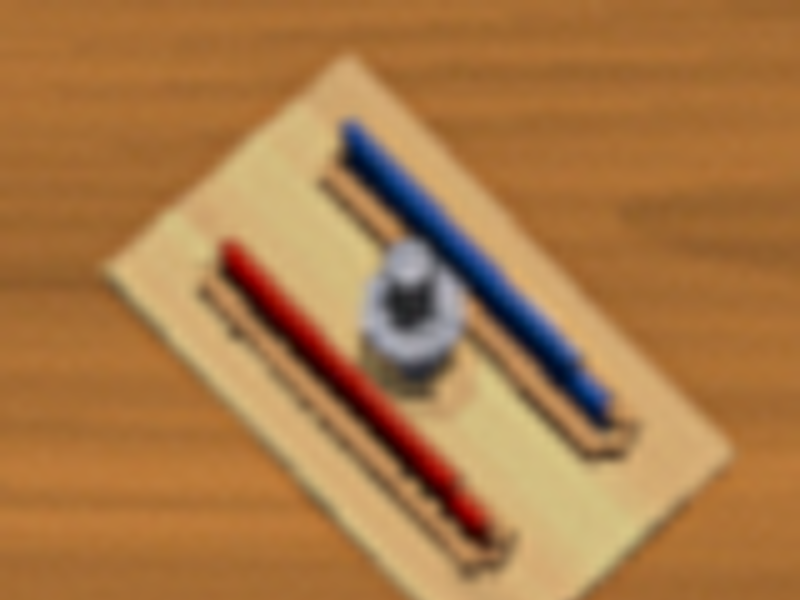

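View pics/side_d.png

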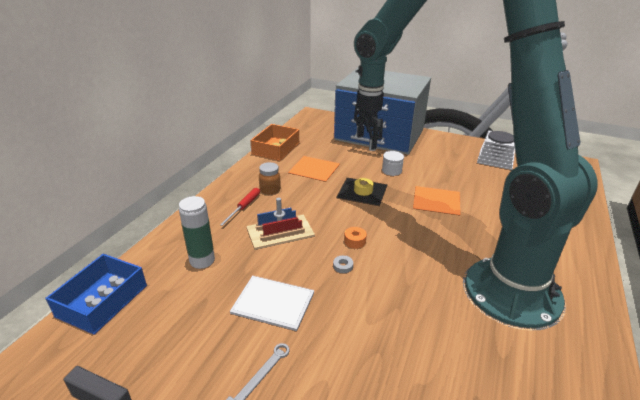

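```bash
python3 - <<'E'
from h import *
np.set_printoptions(precision=4,suppress=True)
a=ray("top",257+350/10,138+122/10,.058);b=ray("top",257+575/10,138+362/10,.058);c=ray("top",257+606/10,138+408/10,.046)
print("top",a,b,c,np.linalg.norm(a-b),np.degrees(np.arctan2(*(a-b)[[1,0]])))
a2=ray("side",240+180/10,185+290/10,.058);b2=ray("side",240+511/10,185+226/10,.058)
print("side",a2,b2,np.linalg.norm(a2-b2),np.degrees(np.arctan2(*(a2-b2)[[1,0]])))
ux=(b-a)[:2]/np.linalg.norm((b-a)[:2])
for A,B in((a,b),(a2,b2)):
  m=(A+B)/2; print("centre est",m[:2]+ux*.006)
print("post",ray("side",240+387/10,185+133/10,.114),ray("top",257+405/10,138+250/10,.114))
P=[(246,279),(313,295),(300,327),(233,311)]
s=cv2.imread("pics/side_d.png");cv2.imwrite("pics/pp.png",cv2.resize(s[270:335,225:320],None,fx=8,fy=8,interpolation=2))
go(.632,.0084,.16,-46.4)
E
```

```text
top [0.6728 0.0438 0.058 ] [ 0.6022 -0.0223  0.058 ] [ 0.5918 -0.0315  0.046 ] 0.09671692622370949 43.05334748804771
side [0.6723 0.0475 0.058 ] [ 0.6036 -0.0173  0.058 ] 0.09447369431164948 43.34326825102787
centre est [0.6331 0.0067]
centre est [0.6335 0.011 ]
post [0.6156 0.0288 0.114 ] [0.6182 0.0252 0.114 ]
t 6.82 pos [ 0.4766 -0.2741  0.1664] jawyaw -46.8 tilt 0.75 gap 0.0851 F [-0.  -0.8 -0.1] q7 -0.56
shift tx ty tz [-99.6   8.  306.6] turn -0.4
```

View pics/pp.png

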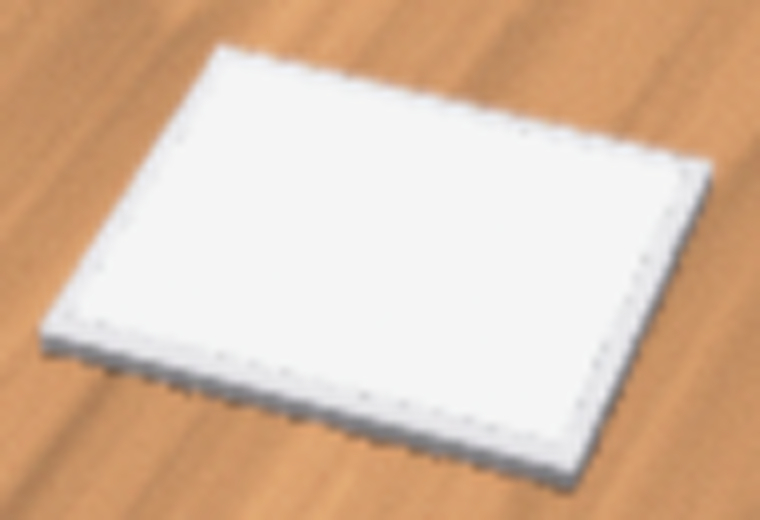

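```bash
python3 - <<'E'
from h import *
c=np.array([ray("side",225+a/8,270+b/8,.01) for a,b in[(218,45),(712,160),(573,475),(42,330)]]);print(np.round(c,4),c.mean(0))
go(.657,.0316,.16,-46.7)
E
```

```text
[[0.5914 0.2201 0.01  ]
 [0.434  0.2026 0.01  ]
 [0.4205 0.323  0.01  ]
 [0.5775 0.3378 0.01  ]] [0.50585489 0.27088933 0.01      ]
t 6.82 pos [ 0.4766 -0.2741  0.1664] jawyaw -46.8 tilt 0.75 gap 0.0851 F [-0.  -0.8 -0.1] q7 -0.56
shift tx ty tz [-99.4   8.3 340.7] turn -0.1
```

```bash
python3 -m handwheel '[{"tx":-11,"ty":0,"tz":40,"turn":0},{"tx":-22,"ty":0,"tz":80,"turn":0},{"tx":-33,"ty":0,"tz":120,"turn":0},{"tx":-45,"ty":0,"tz":160,"turn":0},{"tx":-56,"ty":0,"tz":200,"turn":0}]' 30 40;python3 -m handwheel '[{"tx":-11,"ty":0,"tz":38,"turn":0},{"tx":-22,"ty":0,"tz":75,"turn":0},{"tx":-33,"ty":0,"tz":110,"turn":0},{"tx":-40,"ty":0,"tz":135,"turn":0},{"tx":-43,"ty":0,"tz":142,"turn":0}]'; python3 -c "
from h import *
go(.657,.0316,.1,-46.7)"
```

```text
t: 7.23
tool_pos: [0.5837, -0.0947, 0.1669]
eef_rot: [-1.472, 0.629, -0.647]
contact_force: [0.6, -0.2, -0.8]
finger_gap: 0.03
t: 7.65
tool_pos: [0.6595, 0.041, 0.1671]
eef_rot: [-1.469, 0.624, -0.641]
contact_force: [0.9, 0.9, 0.7]
finger_gap: 0.0298
t 7.65 pos [0.6595 0.041  0.1671] jawyaw -46.4 tilt 0.74 gap 0.0298 F [0.9 0.9 0.7] q7 -1.10
shift tx ty tz [ 4.6 67.  -9.1] turn 0.3
```

```bash
python3 -m handwheel '[{"tx":5,"ty":20,"tz":-9,"turn":0.3},{"tx":5,"ty":50,"tz":-9,"turn":0.3},{"tx":5,"ty":75,"tz":-9,"turn":0.3},{"tx":5,"ty":85,"tz":-9,"turn":0.3},{"tx":5,"ty":85,"tz":-9,"turn":0.3}]'; python3 - <<'E'
from h import *
go(.657,.0316,.056,-46.7)
d=snapshot("side")["image"]; cv2.imwrite("pics/se.png",cv2.resize(d[170:250,230:330],None,fx=7.5,fy=7.5,interpolation=2))
s,p,M=st();print([np.round((proj("side",p+M@np.array(o))-[230,170])*7.5) for o in([.015,.008,0],[-.015,.008,0],[0,.0,0])])
E
```

```text
t: 8.07
tool_pos: [0.6543, 0.0301, 0.0787]
eef_rot: [-1.472, 0.634, -0.64]
contact_force: [0.7, -0.8, 0.6]
finger_gap: 0.03
t 8.07 pos [0.6543 0.0301 0.0787] jawyaw -46.7 tilt 0.31 gap 0.0300 F [ 0.7 -0.8  0.6] q7 -1.12
shift tx ty tz [ 0.7 22.7  2.8] turn -0.0
[array([260., 261.]), array([279., 306.]), array([268., 266.])]
```

View pics/se.png

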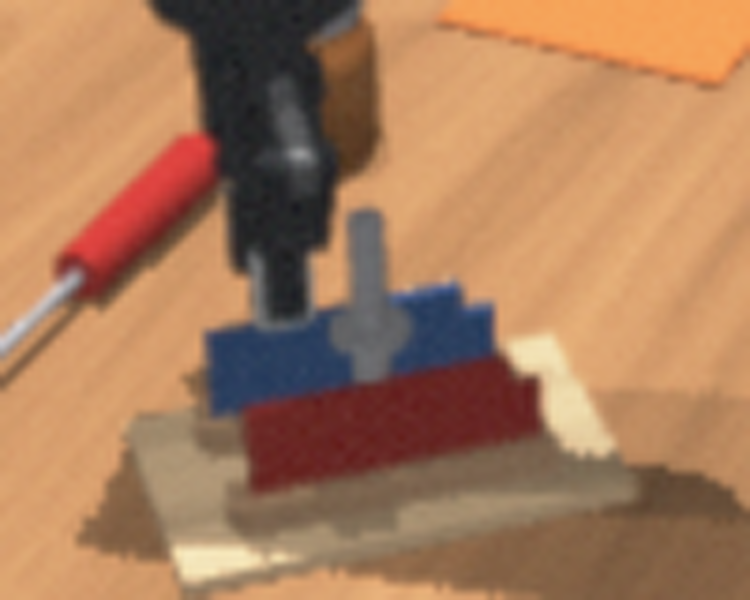

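```bash
python3 -m handwheel '[{"tx":0.5,"ty":7,"tz":3,"turn":0},{"tx":0.5,"ty":15,"tz":3,"turn":0},{"tx":0.5,"ty":21,"tz":3,"turn":0},{"tx":0.5,"ty":23,"tz":3,"turn":0}]'; python3 - <<'E'
from h import *
go(.657,.0316,.056,-46.7)
d=snapshot("side")["image"]; cv2.imwrite("pics/sf.png",cv2.resize(d[170:250,230:330],None,fx=7.5,fy=7.5,interpolation=2))
E
```

```text
t: 8.45
tool_pos: [0.6585, 0.0322, 0.0571]
eef_rot: [-1.47, 0.631, -0.642]
contact_force: [-1.0, -0.5, -0.2]
finger_gap: 0.03
t 8.45 pos [0.6585 0.0322 0.0571] jawyaw -46.7 tilt 0.49 gap 0.0300 F [-1.  -0.5 -0.2] q7 -1.13
shift tx ty tz [-0.6  1.1 -1.5] turn -0.0
```

View pics/sf.png

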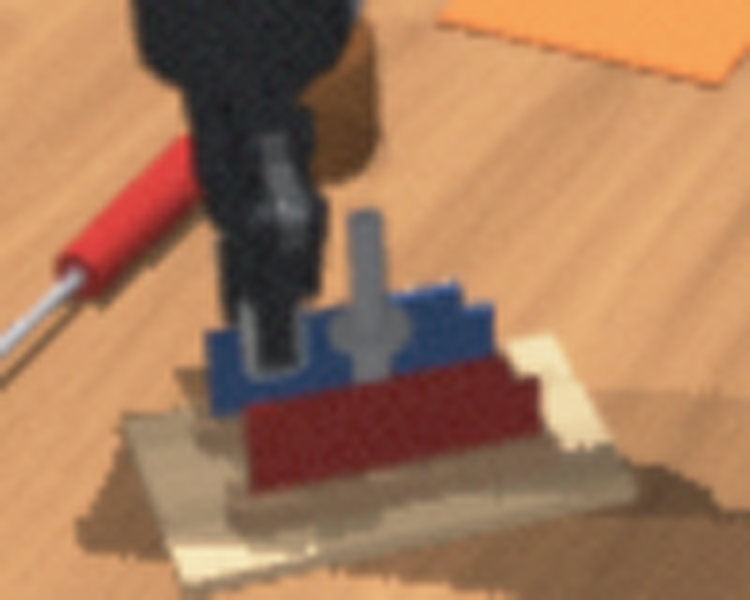

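```bash
python3 -m handwheel '[{"tx":0,"ty":2,"tz":-1,"turn":0},{"tx":0,"ty":4,"tz":-1,"turn":0}]';  python3 -m handwheel '[{"tx":0,"ty":0,"tz":0,"turn":0},{"tx":0,"ty":0,"tz":0,"turn":0},{"tx":0,"ty":0,"tz":0,"turn":0},{"tx":0,"ty":0,"tz":0,"turn":0},{"tx":0,"ty":0,"tz":0,"turn":0}]' 0 40; python3 -c "
from h import *
go(.657,.0316,.056,-46.7)"
```

```text
t: 8.67
tool_pos: [0.6576, 0.0314, 0.0531]
eef_rot: [-1.47, 0.632, -0.642]
contact_force: [0.4, -0.0, 0.9]
finger_gap: 0.0296
t: 9.08
tool_pos: [0.6579, 0.0313, 0.0533]
eef_rot: [-1.47, 0.631, -0.643]
contact_force: [0.7, -1.7, 1.2]
finger_gap: 0.0036
t 9.08 pos [0.6579 0.0313 0.0533] jawyaw -46.7 tilt 0.51 gap 0.0036 F [ 0.7 -1.7  1.2] q7 -1.13
shift tx ty tz [-0.8 -2.7 -0.4] turn -0.0
```

```bash
python3 -m handwheel '[{"tx":0,"ty":-4,"tz":0,"turn":0},{"tx":0,"ty":-10,"tz":0,"turn":0},{"tx":0,"ty":-20,"tz":0,"turn":0},{"tx":0,"ty":-32,"tz":0,"turn":0},{"tx":0,"ty":-45,"tz":0,"turn":0}]'; python3 -m handwheel '[{"tx":0,"ty":-15,"tz":0,"turn":0},{"tx":0,"ty":-30,"tz":0,"turn":0},{"tx":0,"ty":-40,"tz":0,"turn":0},{"tx":0,"ty":-45,"tz":0,"turn":0},{"tx":0,"ty":-45,"tz":0,"turn":0}]'; python3 - <<'E'
from h import *
go(.6125,.2775,.13,-84.2)
d=snapshot("side")["image"]; cv2.imwrite("pics/sg.png",cv2.resize(d[150:250,220:330],None,fx=6,fy=6,interpolation=2))
E
```

```text
t: 9.5
tool_pos: [0.6574, 0.0314, 0.0996]
eef_rot: [-1.47, 0.631, -0.643]
contact_force: [0.7, -0.9, -0.5]
finger_gap: 0.0037
t: 9.92
tool_pos: [0.6579, 0.0315, 0.1467]
eef_rot: [-1.468, 0.629, -0.645]
contact_force: [-0.2, -1.3, -0.5]
finger_gap: 0.004
t 9.92 pos [0.6579 0.0315 0.1467] jawyaw -46.7 tilt 0.69 gap 0.0040 F [-0.2 -1.3 -0.5] q7 -1.10
shift tx ty tz [-210.4   16.7  135.3] turn 37.5
```

View pics/sg.png

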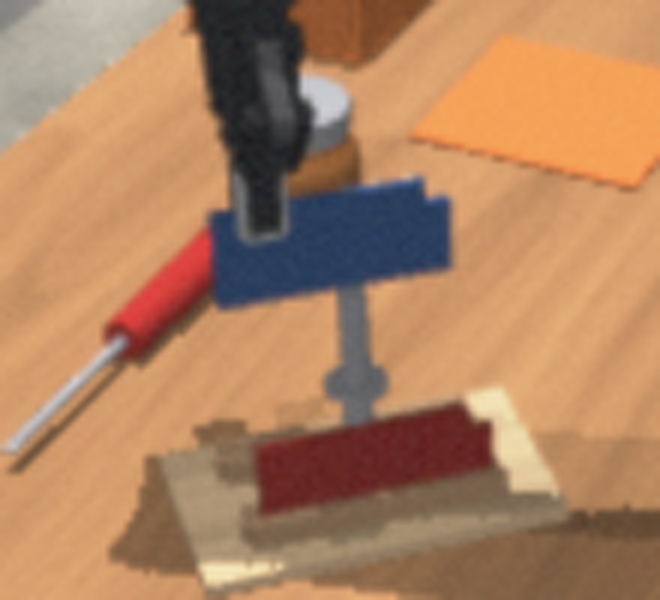

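```bash
python3 -m handwheel '[{"tx":0,"ty":-15,"tz":0,"turn":0},{"tx":0,"ty":-30,"tz":0,"turn":0},{"tx":0,"ty":-40,"tz":0,"turn":0},{"tx":0,"ty":-40,"tz":0,"turn":0}]'; python3 -c "
from h import *
go(.602,.252,.185,-84.2)"
```

```text
t: 10.3
tool_pos: [0.658, 0.0315, 0.187]
eef_rot: [-1.468, 0.628, -0.645]
contact_force: [0.7, 1.5, -1.0]
finger_gap: 0.0037
t 10.30 pos [0.658  0.0315 0.187 ] jawyaw -46.7 tilt 0.75 gap 0.0037 F [ 0.7  1.5 -1. ] q7 -1.09
shift tx ty tz [-199.     1.8  110.3] turn 37.5
```

```bash
python3 -m handwheel '[{"tx":-20,"ty":0,"tz":11,"turn":5},{"tx":-50,"ty":0,"tz":28,"turn":11},{"tx":-80,"ty":0,"tz":45,"turn":17},{"tx":-110,"ty":0,"tz":61,"turn":23},{"tx":-140,"ty":0,"tz":78,"turn":29}]'; python3 -c "
from h import *
go(.602,.252,.185,-84.2)"
```

```text
t: 10.72
tool_pos: [0.6176, 0.1878, 0.1856]
eef_rot: [-1.306, 1.021, -1.033]
contact_force: [0.3, 0.9, -0.2]
finger_gap: 0.0033
t 10.72 pos [0.6176 0.1878 0.1856] jawyaw -76.1 tilt 0.63 gap 0.0033 F [ 0.3  0.9 -0.2] q7 -1.75
shift tx ty tz [-66.1   0.6   0.3] turn 8.1
```

Next: stand it 1 mm above the panel (TCP target 0.056+).

```bash
python3 -m handwheel '[{"tx":-25,"ty":0,"tz":0,"turn":4},{"tx":-48,"ty":10,"tz":0,"turn":8},{"tx":-60,"ty":35,"tz":0,"turn":8},{"tx":-66,"ty":65,"tz":0,"turn":8},{"tx":-66,"ty":90,"tz":0,"turn":8}]'; python3 - <<'E'
from h import *
go(.602,.252,.057,-84.2)
for n in("side","top"):
    d=snapshot(n)["image"]; u,v=proj(n,[.56,.25,.06]).astype(int)
    cv2.imwrite(f"pics/{n}_h.png",cv2.resize(d[v-50:v+50,u-60:u+60],None,fx=6,fy=6,interpolation=2))
E
```

```text
t: 11.13
tool_pos: [0.6008, 0.2552, 0.0933]
eef_rot: [-1.25, 1.124, -1.132]
contact_force: [-0.4, -0.2, -0.0]
finger_gap: 0.0037
t 11.13 pos [0.6008 0.2552 0.0933] jawyaw -83.8 tilt 0.55 gap 0.0037 F [-0.4 -0.2 -0. ] q7 -1.97
shift tx ty tz [ 3.3 36.3  0.5] turn 0.4
```

View pics/side_h.png

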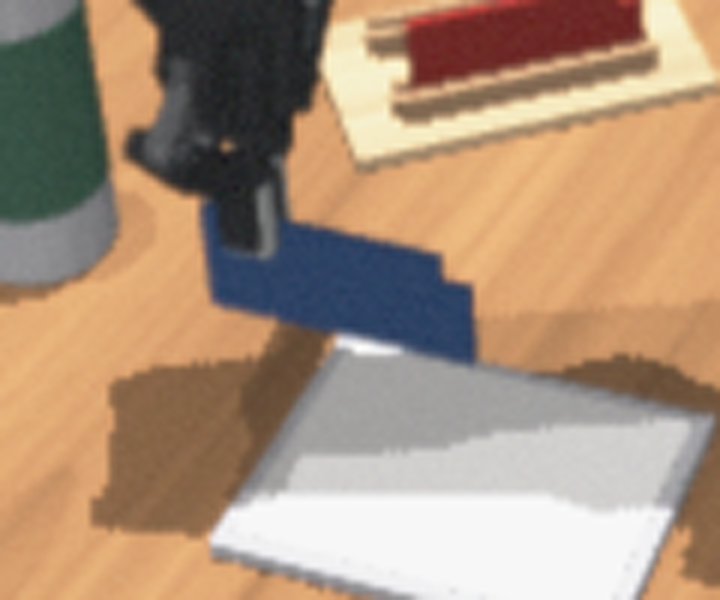

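View pics/top_h.png

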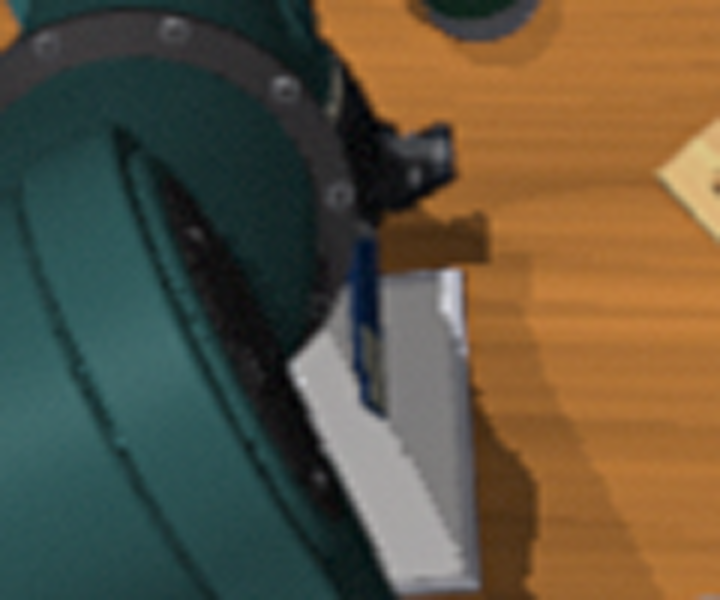

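```bash
python3 -m handwheel '[{"tx":3,"ty":10,"tz":1,"turn":0},{"tx":3,"ty":20,"tz":1,"turn":0},{"tx":3,"ty":30,"tz":1,"turn":0},{"tx":3,"ty":34,"tz":1,"turn":0}]'; python3 -m handwheel '[{"tx":0,"ty":1,"tz":0,"turn":0},{"tx":0,"ty":2,"tz":0,"turn":0},{"tx":0,"ty":3,"tz":0,"turn":0}]';python3 - <<'E'
from h import *
go(.602,.252,.0553,-84.2)
d=snapshot("side")["image"]; u,v=proj("side",[.56,.25,.03]).astype(int)
cv2.imwrite(f"pics/si.png",cv2.resize(d[v-50:v+50,u-60:u+60],None,fx=6,fy=6,interpolation=2))
E
```

```text
t: 11.57
tool_pos: [0.5996, 0.2472, 0.0553]
eef_rot: [-1.259, 1.13, -1.135]
contact_force: [0.2, -1.0, -1.1]
finger_gap: 0.0037
t: 11.82
tool_pos: [0.6003, 0.2473, 0.0547]
eef_rot: [-1.258, 1.13, -1.135]
contact_force: [-3.6, -1.4, 17.9]
finger_gap: 0.0034
t 11.82 pos [0.6003 0.2473 0.0547] jawyaw -84.1 tilt 0.19 gap 0.0034 F [-3.6 -1.4 17.9] q7 -1.97
shift tx ty tz [-4.5 -0.6  2.2] turn 0.1
```

View pics/si.png

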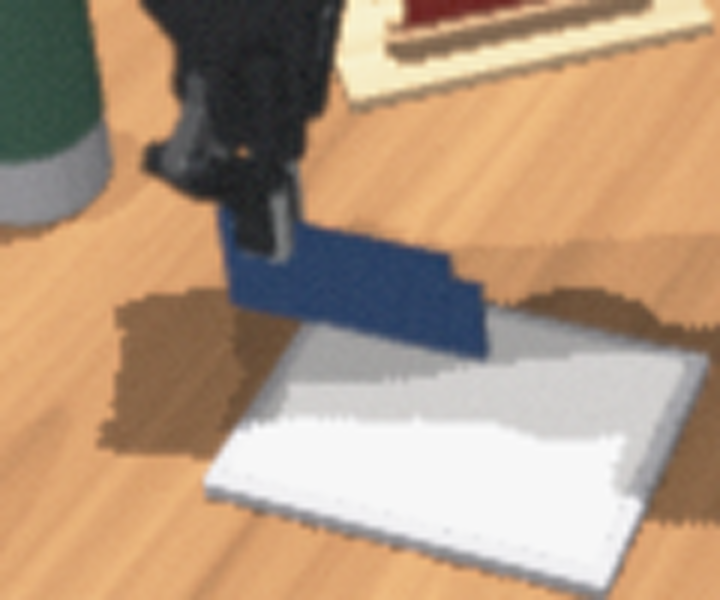

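```bash
python3 -m handwheel '[{"tx":0,"ty":-4,"tz":0,"turn":0},{"tx":-2,"ty":-4,"tz":5,"turn":0},{"tx":-2,"ty":-4,"tz":9,"turn":0},{"tx":-2,"ty":-2,"tz":9,"turn":0},{"tx":-2,"ty":-1,"tz":9,"turn":0}]'; python3 -m handwheel '[{"tx":0,"ty":0.5,"tz":0,"turn":0},{"tx":0,"ty":0.5,"tz":0,"turn":0}]'; python3 - <<'E'
from h import *
go(.609,.252,.0553,-84.2)
d=snapshot("side")["image"]; u,v=proj("side",[.56,.25,.03]).astype(int)
cv2.imwrite(f"pics/sj.png",cv2.resize(d[v-50:v+50,u-60:u+60],None,fx=6,fy=6,interpolation=2))
E
```

```text
t: 12.28
tool_pos: [0.6094, 0.2502, 0.0554]
eef_rot: [-1.258, 1.131, -1.136]
contact_force: [0.2, -0.4, -0.8]
finger_gap: 0.0038
t: 12.45
tool_pos: [0.6095, 0.2502, 0.055]
eef_rot: [-1.258, 1.131, -1.136]
contact_force: [-0.1, -0.2, 3.7]
finger_gap: 0.004
t 12.45 pos [0.6095 0.2502 0.055 ] jawyaw -84.1 tilt 0.20 gap 0.0040 F [-0.1 -0.2  3.7] q7 -1.97
shift tx ty tz [-1.9 -0.3 -0.3] turn 0.1
```

View pics/sj.png

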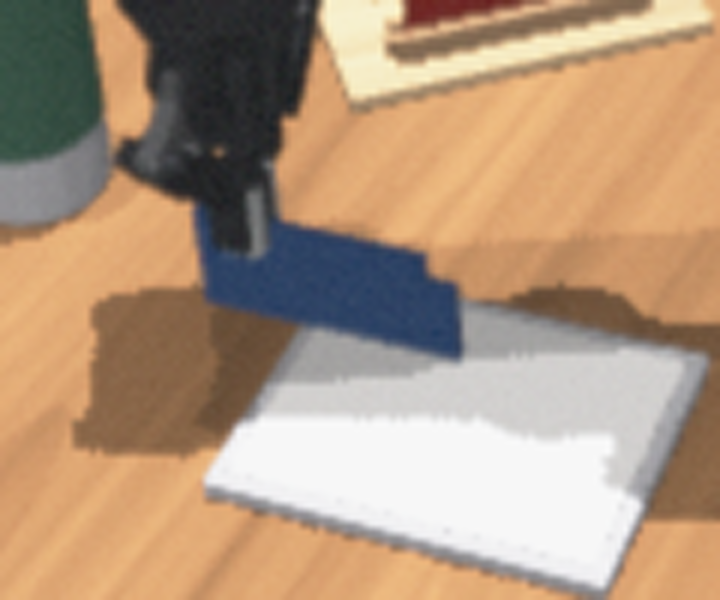

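```bash
python3 -m handwheel '[{"tx":0,"ty":0,"tz":0,"turn":0},{"tx":0,"ty":0,"tz":0,"turn":0},{"tx":0,"ty":0,"tz":0,"turn":0}]' 18 20; python3 -m handwheel '[{"tx":-3,"ty":0,"tz":0,"turn":0},{"tx":-6,"ty":0,"tz":0,"turn":0},{"tx":-9,"ty":0,"tz":0,"turn":0},{"tx":-12,"ty":0,"tz":0,"turn":0},{"tx":-15,"ty":0,"tz":0,"turn":0}]'; python3 - <<'E'
from h import *
go(.609,.252,.0553,-84.2)
d=snapshot("side")["image"]; u,v=proj("side",[.56,.25,.03]).astype(int)
cv2.imwrite(f"pics/sk.png",cv2.resize(d[v-50:v+50,u-60:u+60],None,fx=6,fy=6,interpolation=2))
E
```

```text
t: 12.75
tool_pos: [0.6091, 0.25, 0.0546]
eef_rot: [-1.259, 1.131, -1.136]
contact_force: [0.1, -0.4, 0.6]
finger_gap: 0.0178
t: 13.17
tool_pos: [0.6075, 0.2656, 0.0545]
eef_rot: [-1.259, 1.131, -1.135]
contact_force: [0.1, 0.4, -0.7]
finger_gap: 0.0184
t 13.17 pos [0.6075 0.2656 0.0545] jawyaw -84.1 tilt 0.19 gap 0.0184 F [ 0.1  0.4 -0.7] q7 -1.99
shift tx ty tz [13.7 -0.7  0.1] turn 0.1
```

View pics/sk.png

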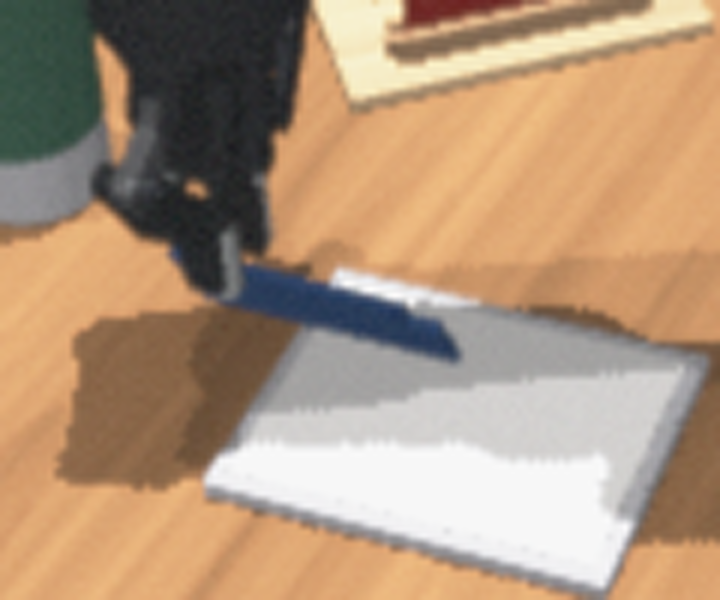

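Plate is leaning the right way (top toward +y), resting on the far finger. Open wide to lay it down.

```bash
python3 -m handwheel '[{"tx":-3,"ty":0,"tz":0,"turn":0},{"tx":-6,"ty":0,"tz":0,"turn":0},{"tx":-9,"ty":0,"tz":0,"turn":0},{"tx":-9,"ty":0,"tz":0,"turn":0},{"tx":-9,"ty":0,"tz":0,"turn":0}]' 85 20; python3 - <<'E'
from h import *
go(.609,.275,.0553,-84.2)
for n in("side","top"):
    d=snapshot(n)["image"]; u,v=proj(n,[.56,.27,.02]).astype(int)
    cv2.imwrite(f"pics/{n}_l.png",cv2.resize(d[v-50:v+50,u-60:u+60],None,fx=6,fy=6,interpolation=2))
E
```

```text
t: 13.63
tool_pos: [0.6063, 0.276, 0.0545]
eef_rot: [-1.259, 1.13, -1.133]
contact_force: [0.4, -0.1, -0.1]
finger_gap: 0.0771
t 13.63 pos [0.6063 0.276  0.0545] jawyaw -84.0 tilt 0.14 gap 0.0771 F [ 0.4 -0.1 -0.1] q7 -2.00
shift tx ty tz [ 1.2 -0.8  2.6] turn 0.2
```

View pics/side_l.png

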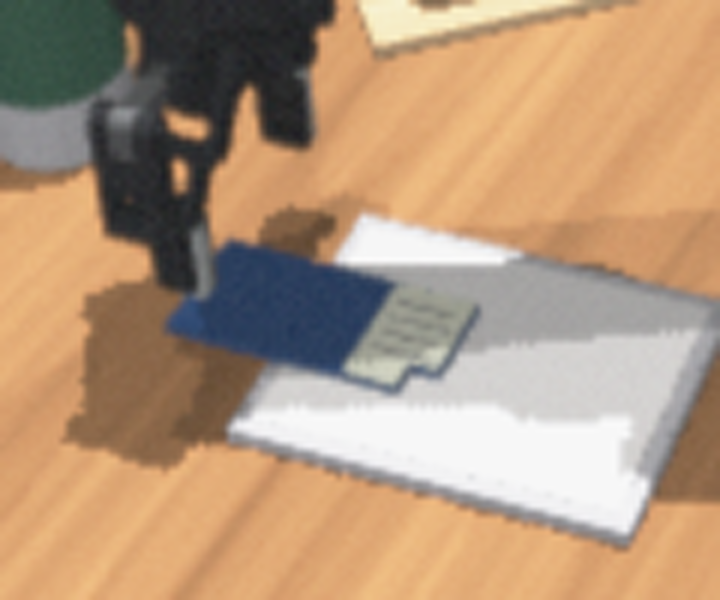

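View pics/top_l.png

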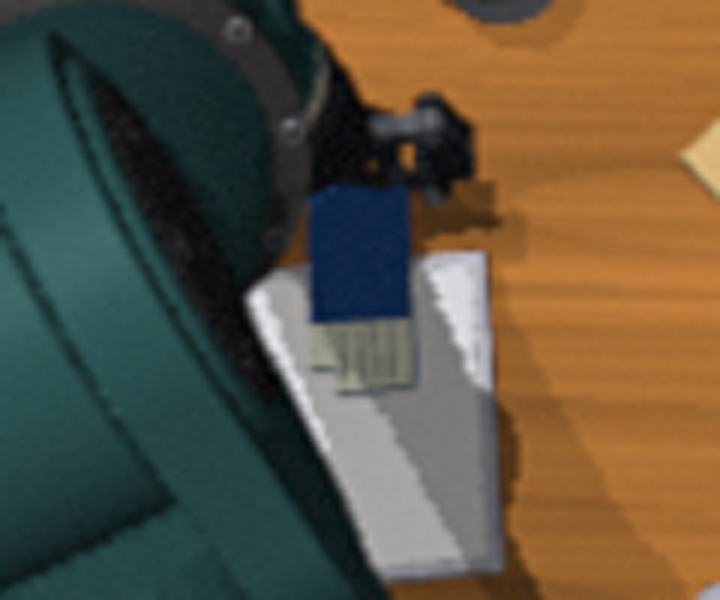

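```bash
python3 - <<'E'
from h import *
np.set_printoptions(precision=4,suppress=True)
u,v=proj("top",[.56,.27,.02]).astype(int)
c=np.array([ray("top",u-60+a/6,v-50+b/6,.015) for a,b in[(312,190),(410,186),(414,385)]]);print("top",c)
us,vs=proj("side",[.56,.27,.02]).astype(int)
g=np.array([ray("side",us-60+a/6,vs-50+b/6,.015) for a,b in[(167,328),(232,243),(480,305)]]);print("side",g)
for c in(c,g):
  ax=c[2]-c[1];print("len",np.linalg.norm(ax),"ang",np.degrees(np.arctan2(ax[1],ax[0])),"centre",(c[0]+c[2])/2)
go(.609,.275,.012,-84.2)
E
```

```text
top [[0.6193 0.2991 0.015 ]
 [0.6221 0.251  0.015 ]
 [0.522  0.2436 0.015 ]]
side [[0.624  0.309  0.015 ]
 [0.6267 0.2599 0.015 ]
 [0.5203 0.2495 0.015 ]]
len 0.10040356569863103 ang -175.80771259526097 centre [0.5706 0.2714 0.015 ]
len 0.10691244880469122 ang -174.39381912394123 centre [0.5721 0.2792 0.015 ]
t 13.73 pos [0.6065 0.2753 0.0545] jawyaw -84.0 tilt 0.16 gap 0.0849 F [-0.3 -0.7 -0. ] q7 -2.00
shift tx ty tz [ 0.5 42.5  2.5] turn 0.2
```

```bash
python3 - <<'E'
from h import *
def tab(name,p,yaw,half,c0,fx):
    u,v=proj("side",c0).astype(int); y=np.radians(yaw)
    ax=np.array([np.cos(y),np.sin(y),0])
    for h in (half,half+.01):
      for dz in(0,-.008,-.016): print(name,h,dz,np.round((proj("side",np.array(p)-h*ax+[0,0,dz])-[u-55-(5 if fx else 0),v-50])*6))
tab("mat",[.4747,-.2723,.0206],-46.8,.03,[.475,-.272,.03],0)   # seen bottom (345-372, 360)
tab("lean",[.6075,.2656,.0545],-84.1,.009,[.56,.25,.03],1) # seen bottom (190-240, 295)
tab("open",[.6065,.2753,.0545],-84,.0385,[.56,.27,.02],1) # seen bottom (160-210,290)
E
```

```text
mat 0.03 0 [355. 348.]
mat 0.03 -0.008 [354. 361.]
mat 0.03 -0.016 [353. 373.]
mat 0.04 0 [364. 358.]
mat 0.04 -0.008 [362. 370.]
mat 0.04 -0.016 [361. 383.]
lean 0.009 0 [221. 262.]
lean 0.009 -0.008 [223. 277.]
lean 0.009 -0.016 [225. 292.]
lean 0.019 0 [209. 279.]
lean 0.019 -0.008 [211. 295.]
lean 0.019 -0.016 [213. 310.]
open 0.0385 0 [196. 278.]
open 0.0385 -0.008 [199. 294.]
open 0.0385 -0.016 [201. 309.]
open 0.0485 0 [183. 297.]
open 0.0485 -0.008 [186. 312.]
open 0.0485 -0.016 [188. 328.]
```

```bash
python3 -m handwheel '[{"tx":-2,"ty":10,"tz":1,"turn":-0.5},{"tx":-2,"ty":22,"tz":1,"turn":-0.5},{"tx":-2,"ty":34,"tz":1,"turn":-0.5},{"tx":-2,"ty":42,"tz":1,"turn":-0.5},{"tx":-2,"ty":44,"tz":1,"turn":-0.5}]'; python3 - <<'E'
from h import *
go(.607,.278,.01,-84.8)
for n in("side","top"):
    d=snapshot(n)["image"]; u,v=proj(n,[.56,.27,.02]).astype(int)
    cv2.imwrite(f"pics/{n}_m.png",cv2.resize(d[v-50:v+50,u-60:u+60],None,fx=6,fy=6,interpolation=2))
E
```

```text
t: 14.15
tool_pos: [0.6055, 0.2764, 0.0077]
eef_rot: [-1.267, 1.126, -1.127]
contact_force: [0.3, 0.6, 0.0]
finger_gap: 0.0849
t 14.15 pos [0.6055 0.2764 0.0077] jawyaw -83.5 tilt 0.35 gap 0.0849 F [0.3 0.6 0. ] q7 -2.00
shift tx ty tz [-1.4 -2.4  1.6] turn 1.3
```

View pics/side_m.png

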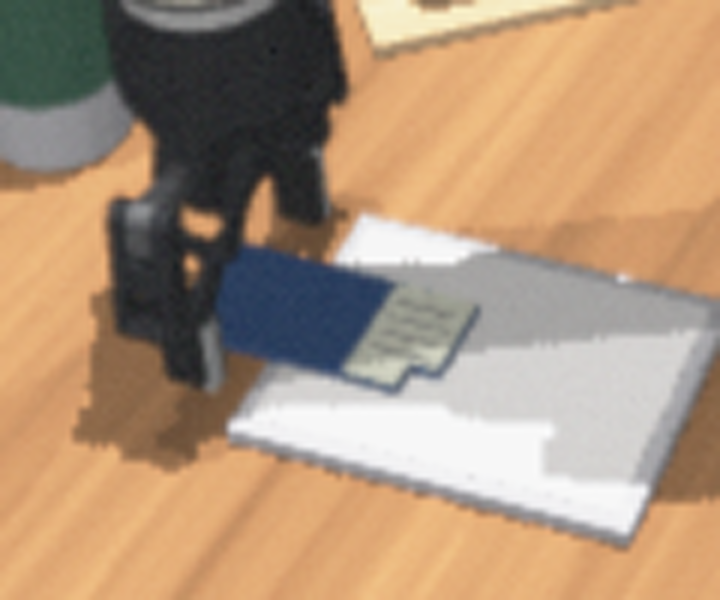

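View pics/top_m.png

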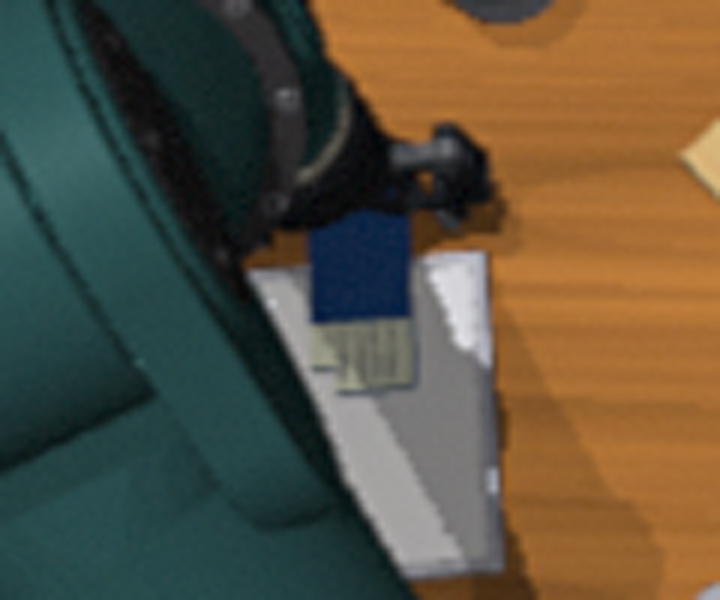

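```bash
python3 -m handwheel '[{"tx":-1,"ty":-2,"tz":2,"turn":1.3},{"tx":-1,"ty":-2,"tz":2,"turn":1.3},{"tx":-1,"ty":-2,"tz":2,"turn":1.3},{"tx":-1,"ty":-2,"tz":2,"turn":1.3},{"tx":-1,"ty":-2,"tz":2,"turn":1.3}]' 40 40;  python3 -m handwheel '[{"tx":0,"ty":0,"tz":0,"turn":0},{"tx":0,"ty":0,"tz":0,"turn":0},{"tx":0,"ty":0,"tz":0,"turn":0}]'; python3 - <<'E'
from h import *
go(.607,.278,.01,-84.8)
d=snapshot("side")["image"]; u,v=proj("side",[.56,.27,.02]).astype(int)
cv2.imwrite(f"pics/sn.png",cv2.resize(d[v-50:v+50,u-60:u+60],None,fx=6,fy=6,interpolation=2))
E
```

```text
t: 14.67
tool_pos: [0.609, 0.2784, 0.012]
eef_rot: [-1.253, 1.141, -1.145]
contact_force: [-0.1, -0.3, 3.0]
finger_gap: 0.0485
t: 14.92
tool_pos: [0.6091, 0.2785, 0.0121]
eef_rot: [-1.253, 1.141, -1.145]
contact_force: [0.6, -0.2, 0.8]
finger_gap: 0.0485
t 14.92 pos [0.6091 0.2785 0.0121] jawyaw -84.8 tilt 0.17 gap 0.0485 F [ 0.6 -0.2  0.8] q7 -2.01
shift tx ty tz [ 0.3  2.1 -2.1] turn -0.0
```

View pics/sn.png

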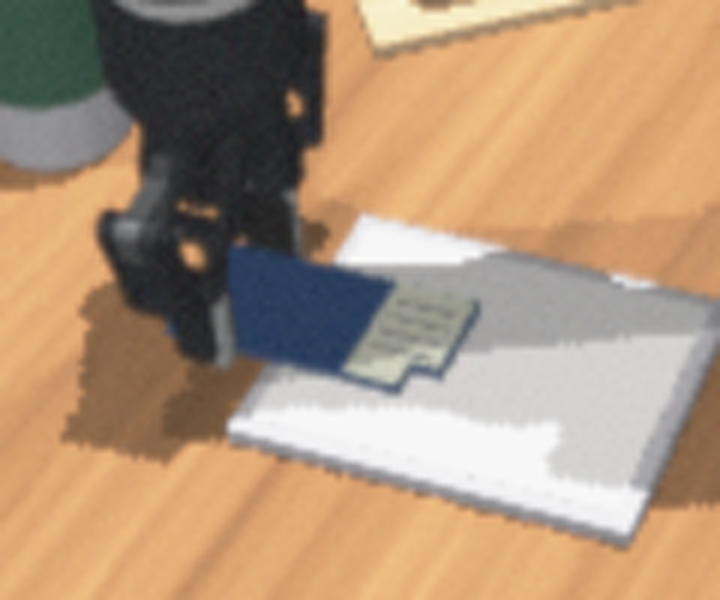

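```bash
python3 -m handwheel '[{"tx":0,"ty":-1,"tz":0,"turn":0},{"tx":0,"ty":-5,"tz":0,"turn":0},{"tx":0,"ty":-11,"tz":0,"turn":0},{"tx":0,"ty":-19,"tz":0,"turn":0},{"tx":0,"ty":-28,"tz":0,"turn":0}]' 40 60;  python3 -m handwheel '[{"tx":0,"ty":-10,"tz":-5,"turn":0},{"tx":0,"ty":-22,"tz":-10,"turn":0},{"tx":0,"ty":-35,"tz":-17,"turn":0},{"tx":0,"ty":-48,"tz":-24,"turn":0},{"tx":0,"ty":-58,"tz":-28,"turn":0}]';python3 -m handwheel '[{"tx":0,"ty":-4,"tz":-1,"turn":0},{"tx":0,"ty":-6,"tz":-2,"turn":0},{"tx":0,"ty":-6,"tz":-2,"turn":0},{"tx":0,"ty":-6,"tz":-2,"turn":0},{"tx":0,"ty":-6,"tz":-2,"turn":0}]'; python3 - <<'E'
from h import *
go(.58,.275,.107,-84.8)
for n in("side","top"):
    d=snapshot(n)["image"]; cv2.imwrite(f"pics/{n}_full.png",d);u,v=proj(n,[.53,.27,.08]).astype(int)
    cv2.imwrite(f"pics/{n}_o.png",cv2.resize(d[v-50:v+50,u-60:u+60],None,fx=6,fy=6,interpolation=2))
E
```

```text
t: 15.38
tool_pos: [0.6089, 0.2785, 0.0407]
eef_rot: [-1.253, 1.141, -1.145]
contact_force: [0.8, 1.2, -0.3]
finger_gap: 0.0477
t: 15.8
tool_pos: [0.5797, 0.2763, 0.1007]
eef_rot: [-1.253, 1.141, -1.144]
contact_force: [-0.2, -0.5, -0.8]
finger_gap: 0.0477
t: 16.22
tool_pos: [0.5777, 0.2759, 0.1061]
eef_rot: [-1.254, 1.141, -1.144]
contact_force: [0.2, 0.3, -0.5]
finger_gap: 0.0478
t 16.22 pos [0.5777 0.2759 0.1061] jawyaw -84.8 tilt 0.20 gap 0.0478 F [ 0.2  0.3 -0.5] q7 -2.02
shift tx ty tz [ 1.1 -0.9  2.3] turn -0.0
```

View pics/side_o.png

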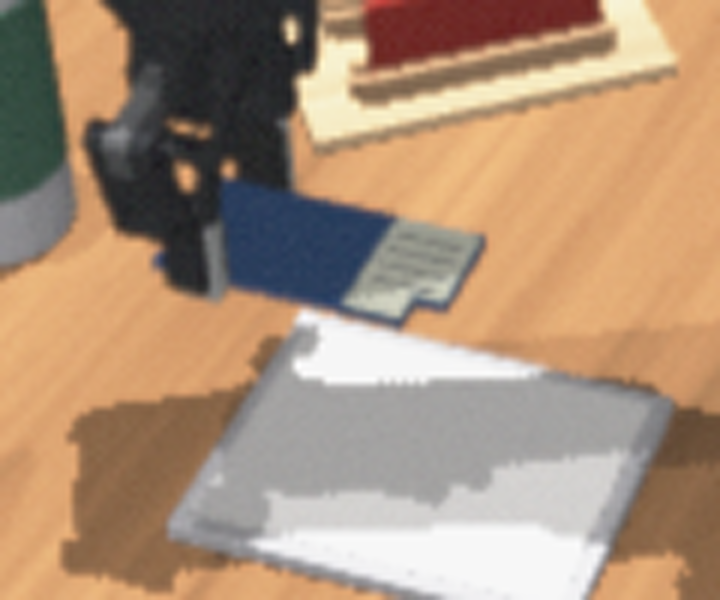

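View pics/top_o.png

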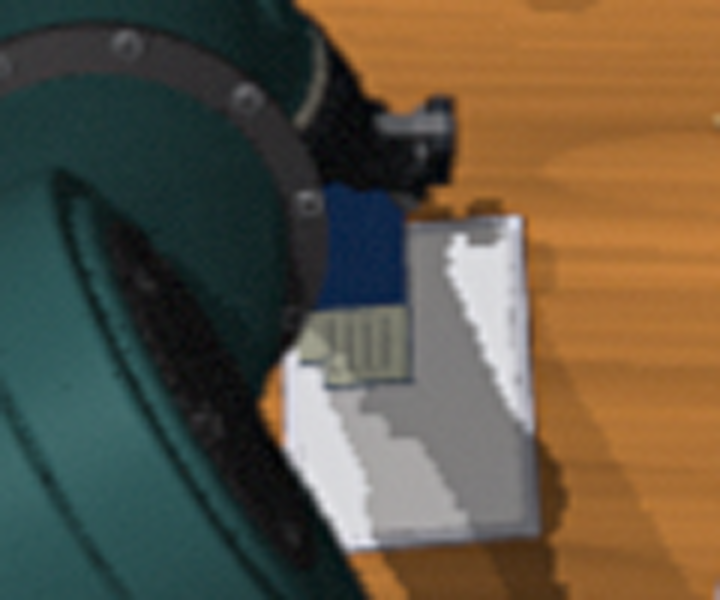

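View pics/side_full.png

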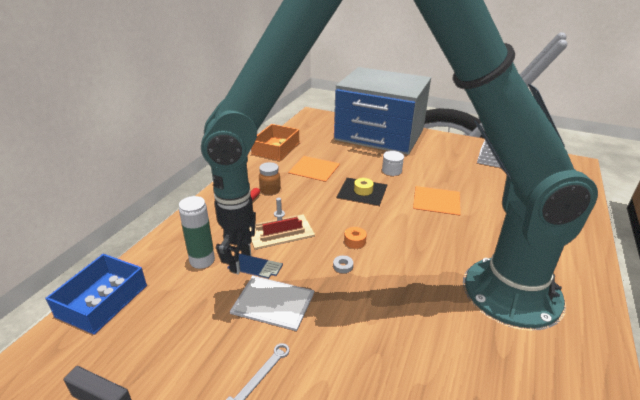

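```bash
python3 - <<'E'
from h import *
a,b=proj("top",[.53,.27,.08]).astype(int);print(ray("top",a-60+362/6,b-50+345/6,.109))
a,b=proj("side",[.53,.27,.08]).astype(int);print(ray("side",a-60+416/6,b-50+270/6,.109))
E
python3 -m handwheel '[{"tx":0,"ty":0,"tz":0,"turn":0},{"tx":0,"ty":0,"tz":0,"turn":0},{"tx":0,"ty":0,"tz":0,"turn":0},{"tx":0,"ty":0,"tz":0,"turn":0},{"tx":0,"ty":0,"tz":0,"turn":0}]'
python3 - <<'E'
from h import *
go(.58,.275,.107,-84.8)
d=snapshot("side")["image"];u,v=proj("side",[.53,.27,.08]).astype(int)
cv2.imwrite(f"pics/sq.png",cv2.resize(d[v-50:v+50,u-60:u+60],None,fx=6,fy=6,interpolation=2))
e=cv2.imread("pics/side_full.png"); print(np.abs(d[v-50:v+30,u-60:u+60].astype(int)-e[v-50:v+30,u-60:u+60]).max(2).mean())
E
```

```text
[0.50530858 0.26322157 0.109     ]
[0.50403919 0.27234912 0.109     ]
t: 16.73
tool_pos: [0.5776, 0.2759, 0.1058]
eef_rot: [-1.254, 1.142, -1.144]
contact_force: [0.2, -0.1, -0.2]
finger_gap: 0.0479
t 16.73 pos [0.5776 0.2759 0.1058] jawyaw -84.8 tilt 0.22 gap 0.0479 F [ 0.2 -0.1 -0.2] q7 -2.02
shift tx ty tz [ 1.1 -1.2  2.3] turn -0.0
2.5915625
```

View pics/sq.png

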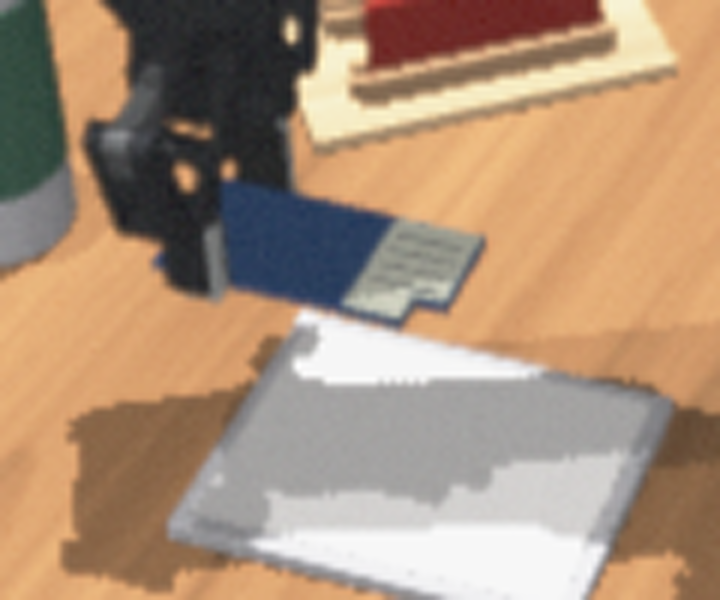

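The label faces up at about (0.505, 0.268, 0.109), directly over the panel centre at (0.506, 0.268). The plate hasn't moved between pictures, so I'm handing in.

```bash
python3 -c "
from station import *
print(finish_job())"
```

```text
the job is handed in; nothing more can be done
None
```

I handed the job in at about 17 s of the 54 s allowed; `finish_job()` gave no verdict, so the result below rests on my own last checks.

- **Roll:** I lifted the yellow tape roll off its post, laid it flat near the centre of the black mat, and let go. The last side picture shows it still there.
- **Plate:** I drew the blue plate out of the rack by its lacquered part. The tool can only turn about its pointing axis, so I could not tilt the plate in the grip. Instead I:
  1. stood it on the light panel with its lacquered end hanging over the edge;
  2. let it lean back and down, label up;
  3. gripped it again by its long edges, on the lacquered part only.
- **Final pose:** The plate is held level with a 60 N grip, label up. The label middle measures about (0.505, 0.268, 0.109) m, roughly 1 mm from the panel centre seen from above. That is about 100 mm above the panel.
- **Steadiness:** Two pictures 0.5 s apart look the same, and the outside force reads about 0.
- **Everything else:** In the last side picture the red plate is in its slot. The can, jar, piston and bearing look unmoved. The wrench and screwdriver look unmoved too, though the arm partly hides the screwdriver. I judged these by eye and did not measure them.

**Disagreement:** The two cameras differed by 4–9 mm in y, more than the stated 2 mm calibration. I used averages, and this is well within the 60 mm tolerance.

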